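# Put the radio-mic belt pack on charge

## Robot

A 6-joint arm with a two-finger parallel gripper is mounted at the origin on the work surface. World frame = base frame: x ahead of the robot, y to its left, z up, the work surface at z = 0. Lengths are in m, angles in rad, forces in N, time in s.
With the tool pointing down it reaches from about 0.35 to 0.975 m from the base axis. Payload 4.9 kg.
Tool frame: the origin (TCP) lies between the finger pads; the fingertips stand robot.tips_ahead ahead of it and the grasp point (between the pads) lies 11 mm behind it (robot.tips_ahead is the distance from the TCP to the fingertips, in m); z points along the fingers, y is the line along which they close (so a half turn about z gives the same grasp; the last joint's range is limited). The gripper opens to 85 mm and grips with 20 to 120 N. Pads are 22 mm wide; open, the fingers measure 114 mm over their backs; the gripper's body (76 mm by 85 mm) begins 54 mm behind the grasp point. The pads swing forward as they close: fully open they stand 13 mm farther back than shut.
Start: joints at [-1.463, 0.053, 1.613, -0, 1.476, -0.119], TCP at [0.141, -0.609, 0.209] pointing down, gripper open.
Joint ranges: [-3.01, 3.01], [-1.01, 2.22], [0.06, 2.58], [-1.02, 4.17], [0.09, 2.62], [-3.14, 3.14]. Speed limits (rad/s): [2.57, 2.57, 3.14, 3.14, 3.14, 3.14].

## Interface

Orientations are given as a rotation vector (axis times angle).
In Python, from workcell import sensors, optics, hand_in, robot gives the robot as it stands. The module is installed in compiled form; this text tells all that it offers.
- The arm moves only by the tool carry_out, never from a script. Its argument "rows" is a list that holds one entry, the list of rows, each a list of 6 numbers: the shift along the world's x, y, z in m, then the turn, a rotation vector about the world's x, y, z in rad. A call has 1 to 10 rows; each row shifts and turns the commanded pose from where the row before left it; what a row does not reach is not made up. A row lasts 1/10 s, in which the tool goes at most 50 mm and 8.59 degrees, less where a joint would pass 70% of its speed; a pose out of reach is approached as far as the arm can. A call with a gripper value outside its range is refused whole. "fingers" is the finger opening in m, from 0 to 0.0854, set as the call begins (left out, the last holds). The fingers move at their own pace and stop on an object; "squeeze" is the grip in N (left out, the last holds). Time passes only in rows, so rows that do not move let the fingers close. It gives the time, the measured TCP pose, the force, the opening and the grip force at its end, in the units of the state.
- sensors.get_obs(): the state, without advancing time (a new reading comes with each control period).
- optics.get_image(name): name is "side" or "top" or "wrist"; returns a dict with "color" (420x560x3 uint8, blue, green, red), "camera_matrix" (3x3 intrinsics, pixels), "dist_coeffs" ([k1, k2, p1, p2, k3] as OpenCV has them; the pictures are not rectified), "xyz" and "orientation" of the camera in the world. Camera axes: x right, y down, z forward; pixel columns grow to the right and rows downward; lengths in m; the calibration is good to about 2 mm. A picture is of the moment at which its call begins. There is no depth.
- hand_in(): hands the job in; it is judged then, once.
The state is a dict: "clock": time; "joint_positions": joint angles; "qd": joint speeds; "effort": joint torques, N m; "tcp_pos": TCP position; "tcp_rot": TCP orientation; "contact_force": force on the tool from outside, world axes, zero at the start; "torque": the same for the moment, N m; "finger_gap": finger opening in m; "grip_force": force on a finger pad.
Only numpy, scipy, OpenCV 4.12 (cv2) and the standard library are available. Lean on these libraries where they do the work, as an engineer would, in place of code of your own. Each camera call takes 0.05 s, during which the arm holds its last target. There are 200 camera calls.

## Task

Take the taller of the two belt packs out of the rack, stand it upright on the rubber mat and let go, since the rack leaves only its ends to hold and the charger's cheeks need those free. Then pick it up afresh and lower it gently into the charger, upright and fully down midway between the two cheeks, its long sides running from cheek to cheek. Leave the shorter pack where it is in the rack.

Things in the scene. Friction and masses are not known exactly. Their poses are not given: they have to be found in the camera images.
- tall_pack: Taller belt pack: upright black plastic box, 56 mm wide (x), 36 thick (y), 80 tall (z), about 160 g, loose. Origin: centre of underside. Broad faces look along y, narrow ends along x. Starts in one slot of a fixed grey rack, on its floor 6 mm above the table. Rack walls as high as this pack, 14 mm thick, stand 6 mm off each broad face; the narrow ends are open, so grip it there by those.
- short_pack: Shorter belt pack, a bystander: upright black box, 56 mm wide (x), 36 thick (y), 48 tall (z), 120 g, loose. Origin: centre of underside. It stands in the other slot of the rack, beside the taller pack (61 mm off along y, on either side) and parallel to it, its top 32 mm below the wall tops.
- mat: Black rubber mat, 130 x 130 mm, 3 mm thick, fixed flat on the table. Origin: centre of its underside (its top is 3 mm above it). The pack is set down here to change the grip.
- charger: Grey charger, fixed: base 130 (x) by 110 (y) by 20 mm high, origin: centre of its underside. Two upright cheeks on it, inner faces at x = -35 and +35 mm, 14 thick, 46 wide (y), tops 112 mm above the table. The pack stands between them on the flat base top, centred on the origin, its x along the charger's x (either way round). No finger room at the cheeks (7 mm); the bay is open along y.
There are look-alikes about, which are no part of the job. Leave any brown or yellow look-alike of the tall_pack alone.

How it is judged:
On the way:
1. the taller pack stands upright on the mat, let go (x of tall_pack in the frame of mat between -0.068 and 0.068 m and y of tall_pack in the frame of mat between -0.068 and 0.068 m and z of tall_pack in the frame of mat below 0.008 m and angle between tall_pack's own z axis and vertical below 0.17 rad and contact force between tall_pack and the fingers below 0.1 N and linear speed of tall_pack below 0.05 m/s), for 0.2 s.
At the end, for the whole second after the job is handed in: Taller pack at rest and upright (10 deg) on the charger base between the cheeks: underside within 5 mm of the base top, centre within 18 mm of the charger's, width along the line of the cheeks within 15 deg (either way round); shorter pack upright, within 25 mm of its start (horizontal distance between tall_pack and charger below 0.018 m and z of tall_pack in the frame of charger between 0.015 and 0.025 m and angle between each of tall_pack, short_pack's own z axis and vertical below 0.17 rad and angle between the x axis of tall_pack and the x axis of charger, either way round below 0.26 rad and linear speed of tall_pack below 0.03 m/s and distance of short_pack from where it was at the start of the episode below 0.025 m); the robot touches nothing.
It fails at once if the taller pack is dropped into the charger (faster than 0.5 m/s downwards or sideways within the bay) (horizontal distance between tall_pack and charger below 0.03 m and z of tall_pack in the frame of charger below 0.06 m and linear speed of tall_pack above 0.5 m/s).
It fails at once if the shorter pack is taken out of its slot or knocked over (distance of short_pack from where it was at the start of the episode above 0.05 m or angle between short_pack's own z axis and vertical above 0.5 rad).
It also fails if it takes over 64 s, if anything falls off the work surface, if the arm or the gripper's body presses on something with over 40 N, if the wrist force passes 120 N, or if a joint passes its speed limit or range.

## Working session

There is one attempt and no reset: what is moved stays moved. The work goes in short steps, Python scripts to look and compute and a tool call to move; the robot and the scene stay as the last step left them, time stands still between calls to the robot, and variables do not carry over. Pictures are saved under pics/ and viewed, at most 10 in all, crops included, and the job is handed in when it is done.

Besides the shell and the picture viewer there is one more tool, called after "Request:" as name(argument=value, ...), one argument or row to a line, values as JSON. carry_out: Moves the arm, as the interface text tells. Its arguments: {"type":"object","properties":{"rows":{"type":"array","items":{"type":"array","items":{"type":"array","items":{"type":"number"}}}},"fingers":{"type":"number"},"squeeze":{"type":"number"}},"required":["rows"]}

```bash
mkdir -p pics; cat > h.py <<'E'
import numpy as np, cv2
from scipy.spatial.transform import Rotation as R
from workcell import sensors, optics, hand_in, robot
def shot(name,fn):
    d=optics.get_image(name); cv2.imwrite(fn,d["color"]); np.save(fn+".npy",{k:v for k,v in d.items()},allow_pickle=True); return d
def load(fn): return np.load(fn+".npy",allow_pickle=True).item()
def ray(d,px):
    p=cv2.undistortPoints(np.array(px,float).reshape(-1,1,2),np.array(d["camera_matrix"],float),np.array(d["dist_coeffs"],float)).reshape(-1,2)
    o=np.array(d["orientation"],float); M=R.from_rotvec(o).as_matrix() if o.size==3 else (o if o.shape==(3,3) else R.from_quat(o).as_matrix())
    return np.array(d["xyz"],float),np.c_[p,np.ones(len(p))]@M.T
def onz(d,px,z):
    c,r=ray(d,px); return c+r*((z-c[2])/r[:,2])[:,None]
E
python3 - <<'E'
from h import *
for n in("top","side"):
    d=shot(n,f"pics/{n}0.png"); print(n,d["xyz"],d["orientation"])
print(robot.tips_ahead, sensors.get_obs())
E
```

```text
top [ 0.45101866 -0.05665241  1.00907129] [-2.17286623  2.16981145 -0.0986747 ]
side [ 0.26091866 -0.7868724   0.83479995] [-2.33056915  0.45167893 -0.19954376]
0.008 {'clock': 0.1, 'joint_positions': array([-1.46299800e+00,  5.32748071e-02,  1.61416134e+00, -1.45553316e-05,
        1.47597798e+00, -1.18969775e-01]), 'qd': array([ 0.00060223, -0.00126043, -0.00168859,  0.00100166, -0.00081837,
        0.00026861]), 'effort': array([-2.44549719e-04, -3.94901884e+01, -3.71362209e+01, -1.00209220e-04,
        3.95140683e-03,  9.91248726e-06]), 'tcp_pos': array([ 0.14046793, -0.60839431,  0.20769315]), 'tcp_rot': array([-3.11961013e+00, -3.55239844e-01,  6.77287895e-06]), 'contact_force': array([0.18269696, 0.18401388, 0.14349604]), 'torque': array([-0.03503314,  0.01912892, -0.01857252]), 'grip_force': 0.0, 'finger_gap': 0.08562902385745876}
```

View pics/top0.png

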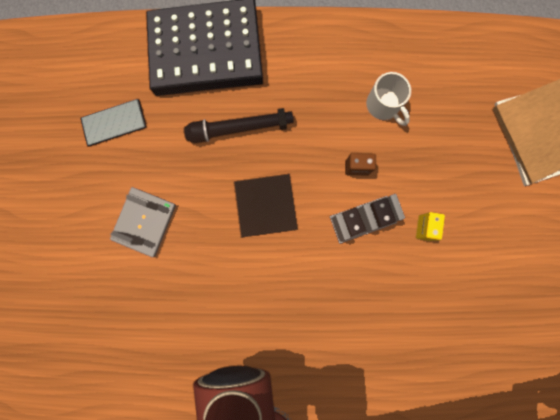

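View pics/side0.png

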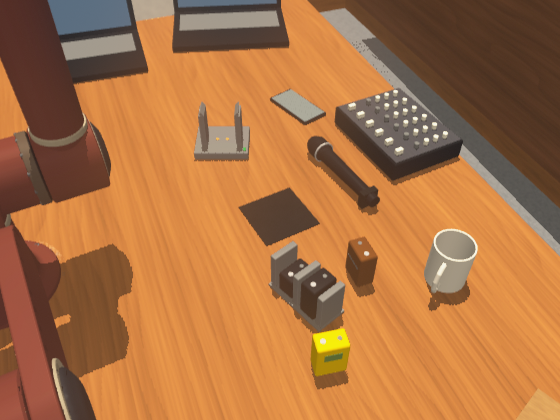

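The top view has four candidates: black packs in the rack at (352,222) and (384,212), the brown look-alike at (362,163) and the yellow one at (433,227). In the side view the right-hand black pack (319,277) looks flush with the walls, and the left one (294,268) sits lower. I'll check this in one close crop.

```bash
python3 - <<'E'
from h import *
a=load("pics/side0.png")["color"][235:335,255:355]; b=load("pics/top0.png")["color"][185:250,325:410]; c=load("pics/top0.png")["color"][180:265,100:185]
f=lambda i:cv2.resize(i,(390,int(390*i.shape[0]/i.shape[1])),interpolation=cv2.INTER_CUBIC)
A=f(a);B=f(b);C=f(c)
im=np.zeros((600,800,3),np.uint8); im[:298,:390]=B[:298]; im[300:600,:390]=A[20:320]; im[:390,400:790]=C
cv2.imwrite("pics/c1.png",im)
E
```

```text
(no output)
```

View pics/c1.png

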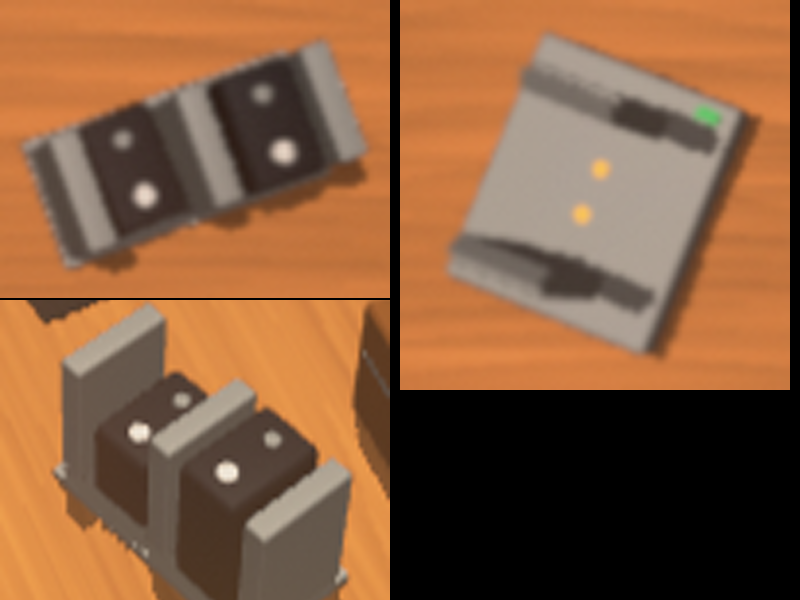

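The crop settles it: the right-hand pack (about (384,212) in top) is flush with the walls, so it is the tall one. Next I'll measure everything from top.

```bash
python3 - <<'E'
from h import *
d=load("pics/top0.png"); s=390/85
def rk(p): return np.array(p)/s+[325,185]
def ch(p): return (np.array(p)-[400,0])/s+[100,180]
w=onz(d,rk([(203,80),(245,198),(302,48),(343,162)]),.086)
print("rack",w.mean(0),"sides",[round(np.linalg.norm(w[i]-w[j]),4) for i,j in((0,1),(2,3),(0,2),(1,3))])
for i,j in((1,0),(3,2)): print(np.degrees(np.arctan2(*(w[j]-w[i])[[1,0]])))
st=onz(d,rk([(262,93),(283,152)]),.087);print("studs",st, np.degrees(np.arctan2(*(st[0]-st[1])[[1,0]])))
c=onz(d,ch([(545,33),(748,112),(655,352),(447,270)]),.02)
print("charger",c.mean(0),[round(np.linalg.norm(c[i]-c[i-1]),4) for i in range(4)])
for i,j in((1,2),(0,3)): print(np.degrees(np.arctan2(*(c[i]-c[j])[[1,0]])))
print("dots",onz(d,ch([(600,168),(582,214)]),.02))
g=d["color"][165:245,225:310].max(2); m=(g<70).astype(np.uint8)
cs=max(cv2.findContours(m,0,2)[0],key=cv2.contourArea); b=cv2.boxPoints(cv2.minAreaRect(cs))+[225,165]
q=onz(d,b,.003);print("mat",q.mean(0),[round(np.linalg.norm(q[i]-q[i-1]),4) for i in range(4)],np.degrees(np.arctan2(*(q[1]-q[0])[[1,0]])))
R0=R.from_rotvec([-3.1196,-.35524,0]).as_matrix(); print("tool y",R0[:,1],"ang",np.degrees(np.arctan2(R0[1,1],R0[0,1])))
E
```

```text
rack [ 0.5365939  -0.27861815  0.086     ] sides [np.float64(0.0569), np.float64(0.0552), np.float64(0.0485), np.float64(0.0485)]
18.805119531409566
18.79942110964646
studs [[ 0.54969166 -0.27338424  0.087     ]
 [ 0.52273748 -0.28251156  0.087     ]] 18.707315385043323
charger [0.51918823 0.24763828 0.02      ] [np.float64(0.1262), np.float64(0.1105), np.float64(0.1251), np.float64(0.1128)]
-20.36062684286066
-21.388165257448993
dots [[0.53058864 0.24680396 0.02      ]
 [0.50795349 0.2552177  0.02      ]]
mat [ 0.55874883 -0.02704032  0.003     ] [np.float64(0.1246), np.float64(0.1243), np.float64(0.1246), np.float64(0.1228)] -81.74576566901524
tool y [ 0.22483152 -0.97439595 -0.00181982] ang -77.00700680864888
```

Pack and charger dimensions check out: slot 48.5 mm wide, base about 126 x 111. Rack yaw is 18.8°. I'll move above the pack and turn +95.8°.

Request:
carry_out(
  rows=[
    [[0.033, 0.0275, 0.004, 0, 0, 0.139], [0.033, 0.0275, 0.004, 0, 0, 0.139], [0.033, 0.0275, 0.004, 0, 0, 0.139], [0.033, 0.0275, 0.004, 0, 0, 0.139], [0.033, 0.0275, 0.004, 0, 0, 0.139], [0.033, 0.0275, 0.004, 0, 0, 0.139], [0.033, 0.0275, 0.004, 0, 0, 0.139], [0.033, 0.0275, 0.004, 0, 0, 0.139], [0.033, 0.0275, 0.004, 0, 0, 0.139], [0.033, 0.0275, 0.004, 0, 0, 0.139]],
  ],
  fingers=0.076,
)

```text
clock: 1.1
tcp_pos: [0.4715, -0.3324, 0.2485]
tcp_rot: [-2.163, -2.278, 0.0]
contact_force: [-0.0, -0.3, 0.0]
finger_gap: 0.0755
grip_force: 0.0
```

Request:
carry_out(
  rows=[
    [[0.033, 0.0275, 0, 0, 0, 0.139], [0.033, 0.0275, 0, 0, 0, 0.139], [0, 0, 0, 0, 0, 0], [0, 0, 0, 0, 0, 0], [0, 0, 0, 0, 0, 0]],
  ],
)

```text
clock: 1.6
tcp_pos: [0.5358, -0.2794, 0.2483]
tcp_rot: [-1.835, -2.549, 0.001]
contact_force: [0.1, -0.6, 0.3]
finger_gap: 0.076
grip_force: 0.0
```

```bash
python3 - <<'E'
from h import *
d=shot("wrist","pics/w1.png"); print(d["xyz"],d["orientation"]); o=sensors.get_obs(); print(o["tcp_pos"]); M=R.from_rotvec(o["tcp_rot"]).as_matrix(); print(M[:,1:], np.degrees(np.arctan2(M[1,1],M[0,1])))
t=load("pics/top0.png"); print(onz(t,[(349,172),(376,172),(350,153),(376,152)],.08))
E
```

```text
[ 0.51179635 -0.20362953  0.41364052] [2.79005183 0.4548894  0.07055746]
[ 0.53568327 -0.2797374   0.24850565]
[[ 9.48575093e-01 -6.81702579e-04]
 [ 3.16551565e-01  4.68789926e-05]
 [-6.31806616e-04 -9.99999767e-01]] 18.454509620117722
[[ 0.62110065 -0.20587614  0.08      ]
 [ 0.6214091  -0.26360131  0.08      ]
 [ 0.66214075 -0.20876561  0.08      ]
 [ 0.66473799 -0.26472288  0.08      ]]
```

View pics/w1.png

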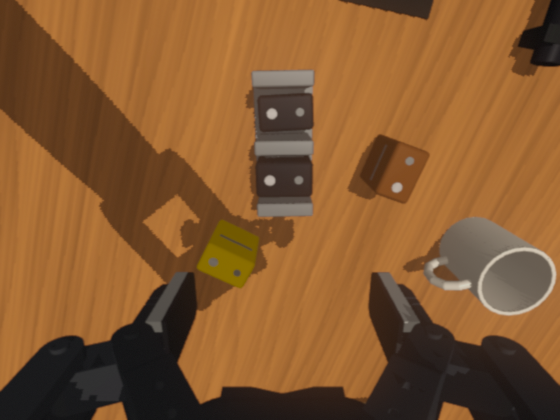

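The wrist view shows the tall pack's top at about (284,177), the short pack at (285,112) and set lower, with yellow at (230,253) and brown at (396,170) clear of the fingers. I'll check the pack centre here by mask.

```bash
python3 - <<'E'
from h import *
d=load("pics/w1.png"); im=d["color"]
print(onz(d,[(257,157),(312,157),(312,197),(257,197)],.086))
m=onz(d,[(284.5,177)],.086)[0]; print(m)
w=onz(d,[(257,155),(312,155),(312,205),(257,206)],.086);print("slot",w.mean(0),np.linalg.norm(w[1]-w[2]))
s=onz(d,[(270,181),(299,180.5)],.087);print(s,np.degrees(np.arctan2(*(s[1]-s[0])[[1,0]])))
E
```

```text
[[ 0.50580753 -0.26283545  0.086     ]
 [ 0.55531661 -0.24625027  0.086     ]
 [ 0.56884824 -0.28333283  0.086     ]
 [ 0.51748209 -0.30055133  0.086     ]]
[ 0.5367507  -0.27289635  0.086     ]
slot [ 0.53795501 -0.27650138  0.086     ] 0.049626630485037876
[[ 0.5246332  -0.28088381  0.087     ]
 [ 0.55107121 -0.27150177  0.087     ]] 19.538216837634717
```

Request:
carry_out(
  rows=[
    [[0.001, 0.002, -0.03, 0, 0, 0.008], [0, 0, -0.03, 0, 0, 0], [0, 0, -0.03, 0, 0, 0], [0, 0, -0.03, 0, 0, 0], [0, 0, -0.03, 0, 0, 0], [0, 0, -0.02, 0, 0, 0], [0, 0, -0.015, 0, 0, 0], [0, 0, -0.013, 0, 0, 0], [0, 0, 0, 0, 0, 0], [0, 0, 0, 0, 0, 0]],
  ],
)

```text
clock: 2.65
tcp_pos: [0.5378, -0.2775, 0.0515]
tcp_rot: [1.824, 2.557, -0.0]
contact_force: [0.1, 0.1, 0.9]
finger_gap: 0.076
grip_force: 0.0
```

Request:
carry_out(
  rows=[
    [[0, 0, 0, 0, 0, 0], [0, 0, 0, 0, 0, 0], [0, 0, 0, 0, 0, 0], [0, 0, 0, 0, 0, 0], [0, 0, 0, 0, 0, 0], [0, 0, 0, 0, 0, 0]],
  ],
  fingers=0.04,
  squeeze=40,
)

```text
clock: 3.25
tcp_pos: [0.5385, -0.2779, 0.0527]
tcp_rot: [1.822, 2.556, -0.001]
contact_force: [-1.1, -0.9, 6.5]
finger_gap: 0.0544
grip_force: 43.1
```

Request:
carry_out(
  rows=[
    [[0, 0, 0.01, 0, 0, 0], [0, 0, 0.015, 0, 0, 0], [0, 0, 0.02, 0, 0, 0], [0, 0, 0.025, 0, 0, 0], [0, 0, 0.025, 0, 0, 0], [0, 0, 0.025, 0, 0, 0], [0, 0, 0.02, 0, 0, 0], [0, 0, 0.01, 0, 0, 0], [0, 0, 0, 0, 0, 0], [0, 0, 0, 0, 0, 0]],
  ],
)

```text
clock: 4.25
tcp_pos: [0.5371, -0.2766, 0.2]
tcp_rot: [-1.823, -2.557, -0.0]
contact_force: [-0.2, 1.0, -1.9]
finger_gap: 0.0548
grip_force: 42.8
```

```bash
python3 - <<'E'
from h import *
d=shot("wrist","pics/w2.png"); e=shot("side","pics/s2.png")
cv2.imwrite("pics/v2.png",np.hstack([cv2.resize(d["color"],(400,300)),cv2.resize(e["color"][100:400,130:530],(400,300))]))
print(sensors.get_obs()["tcp_pos"])
E
```

```text
[ 0.53670156 -0.27639916  0.19887499]
```

View pics/v2.png

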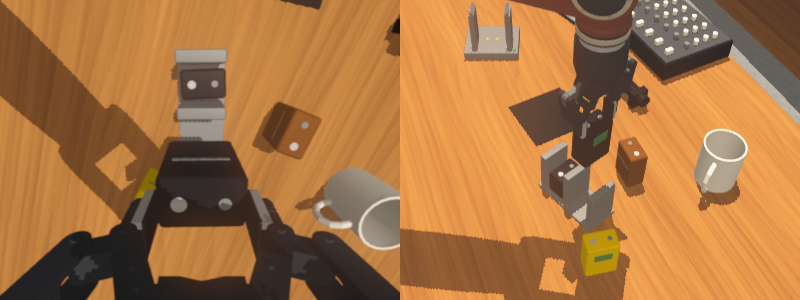

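The tall pack is held straight, and the short one still sits in its slot. Next I'll carry it to the mat, turning to the charger's yaw on the way.

Request:
carry_out(
  rows=[
    [[0.002, 0.015, 0, 0, 0, -0.07], [0.002, 0.025, 0, 0, 0, -0.07], [0.002, 0.03, 0, 0, 0, -0.07], [0.002, 0.03, 0, 0, 0, -0.07], [0.003, 0.03, 0, 0, 0, -0.07], [0.003, 0.03, 0, 0, 0, -0.07], [0.002, 0.03, 0, 0, 0, -0.07], [0.002, 0.025, 0, 0, 0, -0.07], [0.002, 0.02, 0, 0, 0, -0.07], [0.002, 0.014, 0, 0, 0, -0.07]],
  ],
)

```text
clock: 5.35
tcp_pos: [0.5587, -0.0263, 0.1991]
tcp_rot: [-2.59, -1.774, 0.003]
contact_force: [-0.3, -0.8, -1.5]
finger_gap: 0.0544
grip_force: 42.7
```

Request:
carry_out(
  rows=[
    [[0, 0, -0.02, 0, 0, 0], [0, 0, -0.025, 0, 0, 0], [0, 0, -0.025, 0, 0, 0], [0, 0, -0.025, 0, 0, 0], [0, 0, -0.02, 0, 0, 0], [0, 0, -0.015, 0, 0, 0], [0, 0, -0.008, 0, 0, 0], [0, 0, -0.005, 0, 0, 0], [0, 0, 0, 0, 0, 0], [0, 0, 0, 0, 0, 0]],
  ],
)

```text
clock: 6.35
tcp_pos: [0.5603, -0.0281, 0.0588]
tcp_rot: [2.589, 1.777, 0.002]
contact_force: [0.6, 0.3, -0.7]
finger_gap: 0.0547
grip_force: 42.7
```

Next, small steps down until contact.

Request:
carry_out(
  rows=[
    [[0, 0, -0.003, 0, 0, 0], [0, 0, -0.002, 0, 0, 0], [0, 0, -0.002, 0, 0, 0], [0, 0, 0, 0, 0, 0], [0, 0, 0, 0, 0, 0]],
  ],
)

```text
clock: 6.85
tcp_pos: [0.5595, -0.028, 0.0508]
tcp_rot: [-2.59, -1.778, 0.0]
contact_force: [0.1, -0.9, -1.4]
finger_gap: 0.0546
grip_force: 42.7
```

Request:
carry_out(
  rows=[
    [[0, 0, -0.001, 0, 0, 0], [0, 0, -0.001, 0, 0, 0], [0, 0, 0, 0, 0, 0], [0, 0, 0, 0, 0, 0]],
  ],
)

```text
clock: 7.25
tcp_pos: [0.5598, -0.0279, 0.0497]
tcp_rot: [2.59, 1.778, 0.0]
contact_force: [-3.4, 1.0, 6.0]
finger_gap: 0.0545
grip_force: 43.5
```

It's down on the mat (6 N). I'll release and rise.

Request:
carry_out(
  rows=[
    [[0, 0, 0, 0, 0, 0], [0, 0, 0, 0, 0, 0], [0, 0, 0, 0, 0, 0], [0, 0, 0, 0, 0, 0], [0, 0, 0, 0, 0, 0], [0, 0, 0, 0, 0, 0]],
  ],
  fingers=0.08,
)

```text
clock: 7.85
tcp_pos: [0.5595, -0.028, 0.0487]
tcp_rot: [-2.59, -1.777, 0.0]
contact_force: [-0.1, -0.2, 0.1]
finger_gap: 0.0801
grip_force: 0.0
```

Request:
carry_out(
  rows=[
    [[0, 0, 0.015, 0, 0, 0], [0, 0, 0.025, 0, 0, 0], [0, 0, 0.03, 0, 0, 0], [0, 0, 0.03, 0, 0, 0], [0, 0, 0.03, 0, 0, 0.14], [0, 0, 0.03, 0, 0, 0.14], [0, 0, 0, 0, 0, 0.14], [0, 0, 0, 0, 0, 0.14], [0, 0, 0, 0, 0, 0.14], [0, 0, 0, 0, 0, 0.14]],
  ],
)

```text
clock: 8.85
tcp_pos: [0.5597, -0.028, 0.2103]
tcp_rot: [1.632, 2.683, 0.001]
contact_force: [-0.2, 0.0, 0.4]
finger_gap: 0.0801
grip_force: 0.0
```

Request:
carry_out(
  rows=[
    [[0, 0, 0, 0, 0, 0.14], [0, 0, 0, 0, 0, 0.14], [0, 0, 0, 0, 0, 0.14], [0, 0, 0, 0, 0, 0.14], [0, 0, 0, 0, 0, 0.14], [0, 0, 0, 0, 0, 0.03], [0, 0, 0, 0, 0, 0], [0, 0, 0, 0, 0, 0], [0, 0, 0, 0, 0, 0]],
  ],
)

```text
clock: 9.75
tcp_pos: [0.5596, -0.028, 0.209]
tcp_rot: [0.578, 3.088, -0.0]
contact_force: [-0.5, 0.4, -0.4]
finger_gap: 0.0802
grip_force: 0.0
```

```bash
python3 - <<'E'
from h import *
d=shot("wrist","pics/w3.png"); o=sensors.get_obs(); M=R.from_rotvec(o["tcp_rot"]).as_matrix(); print(o["tcp_pos"],np.degrees(np.arctan2(M[1,1],M[0,1])))
E
```

```text
[ 0.55952283 -0.02798246  0.20893041] 68.82002024123773
```

View pics/w3.png

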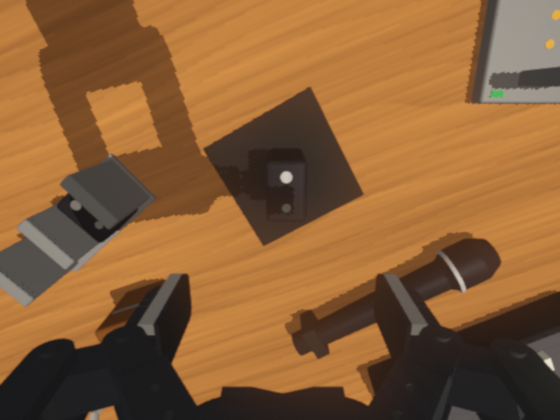

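The pack stands upright on the mat with studs at (286,177) and (286,208), lined up across the fingers.

```bash
python3 - <<'E'
from h import *
d=load("pics/w3.png"); s=onz(d,[(286.5,177),(286,208.5)],.084); print(s,s.mean(0),np.degrees(np.arctan2(*(s[1]-s[0])[[1,0]])),np.linalg.norm(s[0]-s[1]))
E
```

```text
[[ 0.54799882 -0.01952549  0.084     ]
 [ 0.57431466 -0.03007633  0.084     ]] [ 0.56115674 -0.02480091  0.084     ] -21.847391301351262 0.02835212722713818
```

Request:
carry_out(
  rows=[
    [[0, 0, -0.025, 0, 0, 0], [0, 0, -0.03, 0, 0, 0], [0, 0, -0.03, 0, 0, 0], [0, 0, -0.03, 0, 0, 0], [0, 0, -0.02, 0, 0, 0], [0, 0, -0.014, 0, 0, 0], [0, 0, -0.01, 0, 0, 0], [0, 0, 0, 0, 0, 0], [0, 0, 0, 0, 0, 0]],
  ],
  fingers=0.068,
)

```text
clock: 10.7
tcp_pos: [0.5603, -0.0281, 0.0507]
tcp_rot: [0.576, 3.087, -0.0]
contact_force: [0.0, -0.4, 0.1]
finger_gap: 0.0681
grip_force: 0.0
```

Request:
carry_out(
  rows=[
    [[0, 0, 0, 0, 0, 0], [0, 0, 0, 0, 0, 0], [0, 0, 0, 0, 0, 0], [0, 0, 0, 0, 0, 0], [0, 0, 0, 0, 0, 0], [0, 0, 0, 0, 0, 0], [0, 0, 0, 0, 0, 0], [0, 0, 0, 0, 0, 0]],
  ],
  fingers=0.02,
)

```text
clock: 11.5
tcp_pos: [0.5606, -0.028, 0.0512]
tcp_rot: [0.576, 3.086, 0.0]
contact_force: [-2.1, 1.0, 5.2]
finger_gap: 0.0351
grip_force: 40.4
```

Request:
carry_out(
  rows=[
    [[0, 0, 0.015, 0, 0, 0], [0, 0, 0.025, 0, 0, 0], [0, 0, 0.03, 0, 0, 0], [0, 0, 0.03, 0, 0, 0], [0, 0, 0.03, 0, 0, 0], [0, 0, 0.025, 0, 0, 0], [0, 0, 0.015, 0, 0, 0], [0, 0, 0, 0, 0, 0], [0, 0, 0, 0, 0, 0]],
  ],
)

```text
clock: 12.4
tcp_pos: [0.5589, -0.0279, 0.2187]
tcp_rot: [-0.576, -3.087, 0.0]
contact_force: [-0.5, -0.2, -1.7]
finger_gap: 0.0347
grip_force: 40.4
```

Request:
carry_out(
  rows=[
    [[0.004, 0.02, 0, 0, 0, 0], [0.005, 0.03, 0, 0, 0, 0], [0.005, 0.035, 0, 0, 0, 0], [0.005, 0.035, 0, 0, 0, 0], [0.005, 0.035, 0, 0, 0, 0], [0.005, 0.035, 0, 0, 0, 0], [0.006, 0.03, 0, 0, 0, 0], [0.006, 0.023, 0, 0, 0, 0], [0, 0, 0, 0, 0, 0], [0, 0, 0, 0, 0, 0]],
  ],
)

```text
clock: 13.4
tcp_pos: [0.5994, 0.2149, 0.2172]
tcp_rot: [-0.574, -3.085, 0.003]
contact_force: [-0.0, 0.4, -1.4]
finger_gap: 0.0345
grip_force: 40.6
```

```bash
python3 - <<'E'
from h import *
d=shot("wrist","pics/w4.png"); o=sensors.get_obs(); M=R.from_rotvec(o["tcp_rot"]).as_matrix(); print(o["tcp_pos"],np.degrees(np.arctan2(M[1,1],M[0,1])))
cv2.imwrite("pics/w4v.png",cv2.resize(d["color"],(800,600)))
E
```

```text
[0.59960909 0.2143638  0.2177582 ] 68.86745374156784
```

View pics/w4v.png

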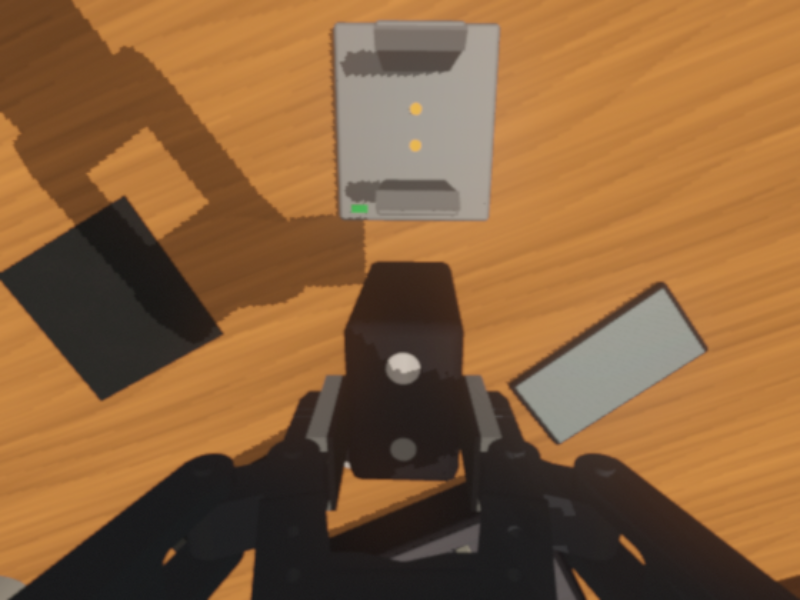

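The charger is clear: base corners (337,24) to (489,218), dots (416,109) and (415,145), and cheeks at the top and bottom. The held pack's studs are at (403,368) and (403,448), so it is straight.

```bash
python3 - <<'E'
from h import *
d=load("pics/w4.png")
a=lambda p:np.array(p)*.7
an=lambda v:np.degrees(np.arctan2(v[1],v[0]))
c=onz(d,a([(337,24),(498,25),(489,218),(343,218)]),.02); print("base",c.mean(0),[round(np.linalg.norm(c[i]-c[i-1]),4) for i in range(4)],an(c[3]-c[0]),an(c[2]-c[1]))
t=onz(d,a([(416,109),(415,145)]),.02);print("dots",t.mean(0),an(t[1]-t[0]))
k=onz(d,a([(376,72-1),(453,72-1),(376,181+10),(459,181+10)]),.112);print("cheek rough",k)
s=onz(d,a([(403,368),(403,448)]),.251);print("studs",s.mean(0),an(s[1]-s[0]),np.linalg.norm(s[1]-s[0]))
E
```

```text
base [0.52108338 0.25447985 0.02      ] [np.float64(0.1264), np.float64(0.1052), np.float64(0.1257), np.float64(0.1069)] -21.443808049195717 -20.656631470961862
dots [0.52104472 0.25361582 0.02      ] -22.303443912521793
cheek rough [[0.4904369  0.24198112 0.112     ]
 [0.50430298 0.27794833 0.112     ]
 [0.54506594 0.21987012 0.112     ]
 [0.5610852  0.26150877 0.112     ]]
studs [0.59830083 0.21544352 0.251     ] -21.065764223108875 0.027339791507680216
```

Both views agree to about 1 mm across the cheeks. I'll move over the bay and down to just above the cheek tops.

Request:
carry_out(
  rows=[
    [[-0.01, 0.005, 0, 0, 0, 0], [-0.018, 0.008, 0, 0, 0, 0], [-0.02, 0.009, 0, 0, 0, 0], [-0.018, 0.008, 0, 0, 0, 0], [-0.013, 0.007, -0.01, 0, 0, 0], [0, 0, -0.02, 0, 0, 0], [0, 0, -0.015, 0, 0, 0], [0, 0, 0, 0, 0, 0], [0, 0, 0, 0, 0, 0]],
  ],
)

```text
clock: 14.35
tcp_pos: [0.5213, 0.2515, 0.1745]
tcp_rot: [-0.577, -3.087, 0.001]
contact_force: [-0.5, -0.3, -0.7]
finger_gap: 0.0348
grip_force: 40.6
```

```bash
python3 - <<'E'
from h import *
d=shot("wrist","pics/w5.png"); e=shot("side","pics/s5.png"); print(sensors.get_obs()["tcp_pos"])
cv2.imwrite("pics/v5.png",np.hstack([cv2.resize(d["color"][0:330,140:420],(390,460)),cv2.resize(e["color"][60:200,140:280],(400,460))]))
E
```

```text
[0.52223602 0.25192896 0.17585411]
```

View pics/v5.png

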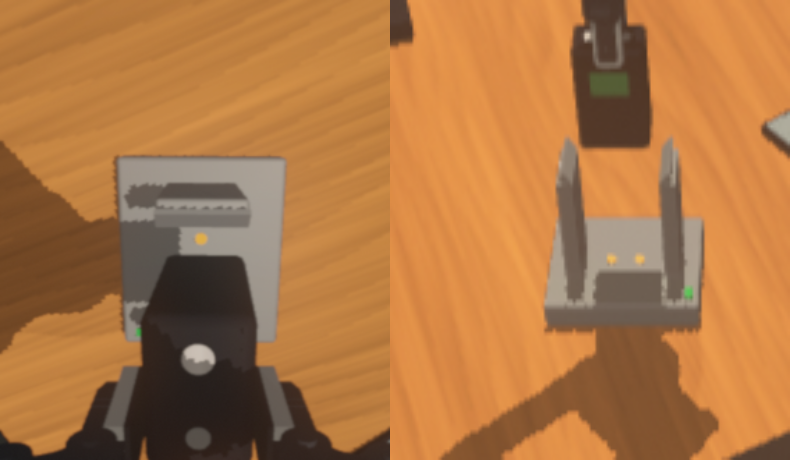

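```bash
python3 - <<'E'
from h import *
d=load("pics/s5.png"); cp=lambda P:np.array(P,float)*[.35,140/460]+[140-390*.35,60]
u=np.array([np.cos(np.radians(-21.2)),np.sin(np.radians(-21.2))])
for n,P,z in(("pack bottom",[(580,146),(650,147)],.1275),("cheek feet in",[(584,303),(665,303)],.02),("cheek feet out",[(568,303),(683,303)],.02),("base top front",[(547,307),(702,305)],.02)):
    q=onz(d,cp(P),z); print(n,q.round(4).tolist(),"x'",(q[:,:2]@u).round(4),"mid",round(float((q[:,:2]@u).mean()),4),"w",round(float(np.linalg.norm(q[0]-q[1])),4))
o=sensors.get_obs()["tcp_pos"];print(o[:2]@u)
w=load("pics/w5.png");wp=lambda P:np.array(P,float)*[280/390,330/460]+[140,0]
q=onz(w,wp([(156,224),(249,224),(155,207),(249,207)]),.112);print("far cheek top",q, q[:,:2]@u)
s=onz(w,wp([(199,358),(198,438)]),.209);print("studs",s.mean(0),s.mean(0)[:2]@u)
b=onz(w,wp([(117,157),(285,158)]),.02);print("far base edge",b,b[:,:2]@u)
E
```

```text
pack bottom [[0.4896, 0.2529, 0.1275], [0.5416, 0.2313, 0.1275]] x' [0.365  0.4213] mid 0.3932 w 0.0563
cheek feet in [[0.4717, 0.2165, 0.02], [0.5346, 0.1918, 0.02]] x' [0.3615 0.4291] mid 0.3953 w 0.0676
cheek feet out [[0.4593, 0.2213, 0.02], [0.5486, 0.1863, 0.02]] x' [0.3482 0.4441] mid 0.3961 w 0.096
base top front [[0.4418, 0.2233, 0.02], [0.5626, 0.1783, 0.02]] x' [0.3311 0.4601] mid 0.3956 w 0.129
0.3957893646663833
far cheek top [[0.47782474 0.24692383 0.112     ]
 [0.4937763  0.28816336 0.112     ]
 [0.47024727 0.24958646 0.112     ]
 [0.48619546 0.29081331 0.112     ]] [0.35619366 0.35615244 0.34816613 0.34812636]
studs [0.51978567 0.25237042 0.209     ] 0.39334520822948876
far base edge [[0.44122414 0.22683769 0.02      ]
 [0.48058645 0.32685754 0.02      ]] [0.32933368 0.32986247]
```

The sizes agree, and the pack is about 1.5 mm short along +x'. I'll nudge it and lower.

Request:
carry_out(
  rows=[
    [[0.0015, -0.0005, 0, 0, 0, 0], [0, 0, -0.01, 0, 0, 0], [0, 0, -0.012, 0, 0, 0], [0, 0, -0.014, 0, 0, 0], [0, 0, -0.014, 0, 0, 0], [0, 0, -0.014, 0, 0, 0], [0, 0, -0.014, 0, 0, 0], [0, 0, -0.01, 0, 0, 0], [0, 0, -0.006, 0, 0, 0], [0, 0, 0, 0, 0, 0]],
  ],
)

```text
clock: 15.45
tcp_pos: [0.5224, 0.2513, 0.0796]
tcp_rot: [-0.576, -3.087, 0.001]
contact_force: [0.4, -0.9, -1.8]
finger_gap: 0.0345
grip_force: 40.6
```

Request:
carry_out(
  rows=[
    [[0, 0, -0.003, 0, 0, 0], [0, 0, -0.003, 0, 0, 0], [0, 0, -0.002, 0, 0, 0], [0, 0, 0, 0, 0, 0], [0, 0, 0, 0, 0, 0]],
  ],
)

```text
clock: 15.95
tcp_pos: [0.5231, 0.2516, 0.0729]
tcp_rot: [0.576, 3.088, 0.0]
contact_force: [-0.7, -0.0, -2.5]
finger_gap: 0.0349
grip_force: 40.6
```

Request:
carry_out(
  rows=[
    [[0, 0, -0.002, 0, 0, 0], [0, 0, -0.001, 0, 0, 0], [0, 0, -0.001, 0, 0, 0], [0, 0, 0, 0, 0, 0], [0, 0, 0, 0, 0, 0]],
  ],
)

```text
clock: 16.45
tcp_pos: [0.523, 0.2515, 0.0688]
tcp_rot: [-0.576, -3.088, 0.0]
contact_force: [-0.6, -0.6, -1.3]
finger_gap: 0.0346
grip_force: 40.6
```

Request:
carry_out(
  rows=[
    [[0, 0, -0.001, 0, 0, 0], [0, 0, 0, 0, 0, 0], [0, 0, 0, 0, 0, 0]],
  ],
)

```text
clock: 16.75
tcp_pos: [0.5233, 0.2516, 0.0683]
tcp_rot: [0.576, 3.088, 0.0]
contact_force: [-0.9, -0.1, 1.8]
finger_gap: 0.0352
grip_force: 40.9
```

Request:
carry_out(
  rows=[
    [[0, 0, -0.001, 0, 0, 0], [0, 0, 0, 0, 0, 0], [0, 0, 0, 0, 0, 0]],
  ],
)

```text
clock: 17.05
tcp_pos: [0.5235, 0.2517, 0.0682]
tcp_rot: [0.576, 3.088, 0.0]
contact_force: [-2.0, -0.2, 6.4]
finger_gap: 0.0345
grip_force: 41.4
```

Request:
carry_out(
  rows=[
    [[0, 0, 0, 0, 0, 0], [0, 0, 0, 0, 0, 0], [0, 0, 0, 0, 0, 0], [0, 0, 0, 0, 0, 0], [0, 0, 0, 0, 0, 0], [0, 0, 0, 0, 0, 0]],
  ],
  fingers=0.065,
)

```text
clock: 17.65
tcp_pos: [0.523, 0.2515, 0.0667]
tcp_rot: [-0.576, -3.088, 0.0]
contact_force: [-0.3, -0.1, -0.1]
finger_gap: 0.0651
grip_force: 0.0
```

Request:
carry_out(
  rows=[
    [[0, 0, 0.01, 0, 0, 0], [0, 0, 0.02, 0, 0, 0], [0, 0, 0.03, 0, 0, 0], [0, 0, 0.03, 0, 0, 0], [0, 0, 0.03, 0, 0, 0], [0.02, -0.03, 0.02, 0, 0, 0], [0.02, -0.04, 0, 0, 0, 0], [0.02, -0.04, 0, 0, 0, 0], [0, 0, 0, 0, 0, 0], [0, 0, 0, 0, 0, 0]],
  ],
)

```text
clock: 18.65
tcp_pos: [0.5833, 0.1408, 0.2074]
tcp_rot: [0.579, 3.088, 0.001]
contact_force: [-0.4, -0.1, -0.1]
finger_gap: 0.0651
grip_force: 0.0
```

```bash
python3 - <<'E'
from h import *
d=shot("top","pics/t6.png"); e=shot("side","pics/s6.png"); w=shot("wrist","pics/w6.png")
r=lambda i:cv2.resize(i,(400,300))
cv2.imwrite("pics/v6.png",np.vstack([np.hstack([r(d["color"][170:275,90:230]),r(e["color"][60:200,130:317])]),np.hstack([r(w["color"]),r(e["color"][200:410,190:470])])]))
E
```

```text
(no output)
```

View pics/v6.png

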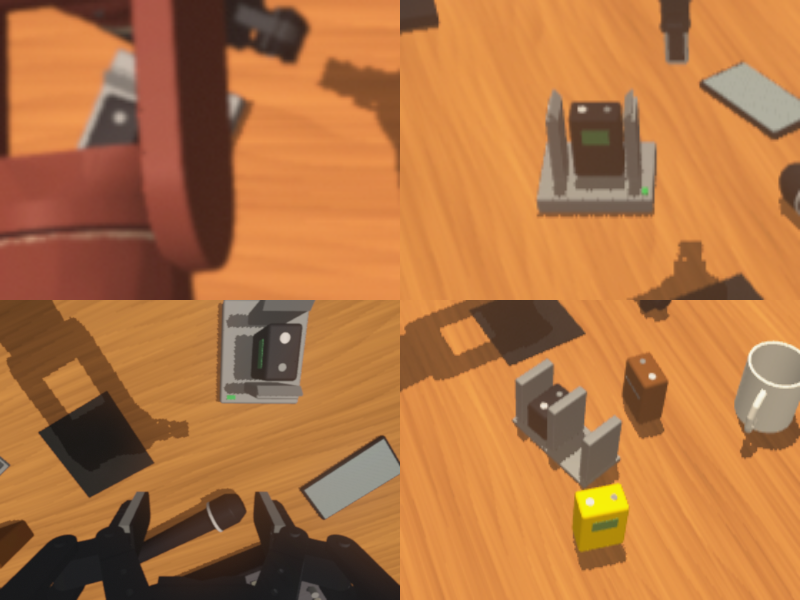

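The pack stands upright between the cheeks with its bottom on the base, the short pack is still in its slot, and the arm is clear.

```bash
python3 -c "
from workcell import hand_in; print(hand_in())"
```

```text
the job is handed in; nothing more can be done
None
```

The tall pack was set on the mat and let go, then picked up again and lowered into the charger, where the last pictures show it upright between the cheeks; the short pack is still in its rack slot, and the job is handed in (no verdict came back).

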